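# Flip down the fence stop and push the board home

### The arm

A 7-joint arm with a two-finger parallel gripper is mounted at the origin on the work surface. World frame = base frame: x ahead of the robot, y to its left, z up, the work surface at z = 0. Lengths are in mm, angles in rad, forces in N, time in s.
With the tool pointing down it reaches from about 400 to 875 mm from the base axis. Payload 6.5 kg.
Tool frame: the origin (TCP) lies midway between the tips of the shut fingers; the grasp point (between the pads) lies 19 mm behind it; z points along the fingers, y is the line along which they close (so a half turn about z gives the same grasp; the last joint's range is limited). The gripper opens to 88 mm and grips with 3 to 60 N. Pads are 18 mm wide; open, the fingers measure 123 mm over their backs; the gripper's body (75 mm by 187 mm) begins 45 mm behind the grasp point.
Start: joints at [1.099, 0.536, -0.004, 1.538, 0.003, 1.067, -0.071], TCP at [256.585, -597.205, 238.716] pointing down, gripper open.
Joint ranges: [-2.7, 2.7], [-0.37, 2.16], [-1.27, 1.26], [0.24, 2.4], [-1.31, 4.45], [0.19, 1.91], [-2.76, 2.76]. Speed limits (rad/s): [2.39, 2.39, 3.14, 3.14, 3.14, 3.14, 3.14].

### API

Orientations are given as a 3x3 rotation matrix whose columns are the frame's x, y, z axes.
In Python, from plant import robot gives the robot as it stands. The module is installed in compiled form; this text tells all that it offers.
- The arm moves only by the tool send_rows, never from a script. Its argument "plan" is a list of rows, each a list of 2 entries, a list of its own where there are three numbers: the shift along the world's x, y, z in mm, then the turn, a rotation vector about the world's x, y, z in rad. In form: [[[dx, dy, dz], [wx, wy, wz]], ...]. A call has 1 to 12 rows; each row is the pose to reach, as a shift and turn from the pose commanded when the call began; what a row does not reach only later rows make up. A row lasts 1/10 s, in which the tool goes at most 50 mm and 8.59 degrees, less where a joint would pass 70% of its speed; a pose out of reach is approached as far as the arm can. A call with a gripper value outside its range is refused whole. "fingers" is the closure, from 0 (fully open) to 1 (shut), set as the call begins (left out, the last holds). The fingers move at their own pace and stop on an object; "newtons" is the grip in N (left out, the last holds). Time passes only in rows, so rows that repeat a pose let the fingers close. It gives the time, the measured TCP pose, the force, the opening and the grip force at its end, in the units of the state.
- robot.read_state(): the state, without advancing time (a new reading comes with each control period).
- robot.get_image(name): name is "scene" or "top" or "wrist"; returns a dict with "image" (384x512x3 uint8, red, green, blue), "z_map" (384x512 float32, mm along the optical axis (not along the pixel's ray), 0 where there is no reading), "intrinsics" (3x3 intrinsics, pixels), "D" ([k1, k2, p1, p2, k3] as OpenCV has them; the pictures are not rectified), "rvec" (rotation vector, rad) and "tvec" (3), from world to camera coordinates, as OpenCV has them; the wrist camera has in their place "T_tool_cam" (4x4, takes a point from camera to tool coordinates, whose origin is the TCP and whose axes are the flange's). Camera axes: x right, y down, z forward; pixel columns grow to the right and rows downward; lengths in mm; the calibration is good to about 2 mm. A picture is of the moment at which its call begins: read the wrist's pose just before it.
- robot.finish_job(): hands the job in; it is judged then, once.
Trained networks look in the newest picture that a camera, given by its name, has taken for a name from the list of things; names that differ only in an ending like _2 or _b are one class to them, and where a whole thing is asked for, a point or a joint stands for the part that bears it (a point fixed in the world has none). Each returns a list of dicts, best first, with "confidence" (0 to 1); they miss things now and then, are a little off and sometimes report something else, mostly with a low value. They report only what shows in the picture. A call takes as long as a camera call.
- robot.trace(camera, target): "pixels" (384x512 bool, what is visible of it) and "location" ([column, row] in pixels, amid what is visible of it).
- robot.place_of(camera, target): "location" ([column, row] in pixels: a listed point, or the origin of a listed thing).
The state is a dict: "time": time; "joint_positions": joint angles; "qd": joint speeds; "joint_torque": joint torques, N m; "ee_pos": TCP position; "tcp_rot": TCP orientation; "wrist_force": force on the tool from outside, world axes, zero at the start; "torque": the same for the moment, N m; "width": opening from 0.0 (shut) to 1.0 (fully open); "finger_force": force on a finger pad.
Only numpy, scipy, OpenCV 4.12 (cv2) and the standard library are available. Lean on these libraries where they do the work, as an engineer would, in place of code of your own. Each camera call takes 0.05 s, during which the arm holds its last target. There are 200 camera calls.

### The job

On the router bed, flip the fine-adjusting stop (the one on the fence with the screw and knurled knob through its leg) over and fully down in front of the fence. Then push the resin-inlaid board back flat against the fence and along it to the left until its left end rests against the nose of that screw. Only push: the board stays flat on the bed and nothing is picked up, the plain stop stays flipped up, the other things stay where they are, and you finish with the hand clear.

Things in the scene. Friction and masses are not known exactly. Their poses are not given: they have to be found in the camera images.
- fence: Aluminium T-slot reference fence fixed on the bed beyond the board, 680 long (its y), 40 deep (its x), 45 high, with a 26 x 50 x 8 mm foot sticking out at each end. Origin at the centre of its underside, on the bed; x points away from the robot, y to the left along the fence. Its working face, towards the robot, is the plane x = -20 mm.
- fine_stop: Fixed carriage of the fine-adjusting flip stop, clamped on top of the fence (44 wide, reaches 30 above the fence top; its clamp knob sticks out 28 behind the fence). Origin on the fence's top face, on its centre line; axes parallel to the fence's.
- fine_pivot (a point): Pivot axis (parallel to the fence, mid width) of the fine stop's L-shaped arm: 4 mm in front of the fence's centre line, 65 mm above the bed. The arm is 24 wide, 12 thick, 0.12 kg. When down, its bar runs level from the pivot towards the robot and its leg hangs from the bar's end to 61 mm below the pivot, with the outer face towards the robot, 44 mm in front of the pivot.
- fine_arm (a joint): Angle of the fine stop's arm, rad: 0 = fully down (firm end stop), 2.35 to 2.7 = flipped up and back, as at the start, 2.75 = limit. As it grows the bar swings up and back over the fence: at pi/2 the bar stands upright and the leg points level to the robot, outer face up. Stiff pivot (0.07 N m friction): the arm stays where it is left and must be pushed all the way down, with 1 to 3 N at the leg.
- fine_leg (a point): Point on the outer face of the fine stop's leg, mid width, 45 mm along the leg from pivot level (16 mm from its free end): the face to push on. At the start the leg stands up above the fence, leaning to the robot, free end some 70 mm above the pivot, and this face is turned up and away from the robot; at the end it is 20 mm above the bed and faces the robot.
- nose (a point): Centre of the flat round end (14 mm across) of the adjusting screw, which the board must meet. The screw runs parallel to the fence through the leg near its free end. The nose sticks out 22 mm from the leg on the right (fence -y), a knurled knob 23 across sticks out 24 mm on the left. Arm down: 22 mm in front of the fence's face, 14 mm above the bed. Its y axis stays parallel to the fence's.
- plain_stop: Fixed carriage of the other, plain flip stop (same carriage; its leg is a plain plate 44 wide without screw); origin on the fence's top face, on its centre line. Either stop may be the one farther left; the two are 90 mm or more apart.
- plain_arm (a joint): Angle of the plain stop's arm, same build and meaning; about 2.35 to 2.7 at the start; it must stay flipped up. Up like this, its leg is above the fence and the board passes under it freely.
- board: Pale board with dark resin inlay, flat on the bed to the right, between robot and fence; 28 thick, about 0.34 kg, slides with a few N. A rectangle 80 (its x) by 200 (its y), back edge (+x) and ends straight and square; the natural front edge (-x) bulges up to 9 mm beyond it, also at the middle. Origin: centre of the rectangle, on the underside; x towards the fence, y to the left.
- board_left_back (a point): Corner of the board's back edge with its left end, mid thickness (board x +40, y +100, z +14 mm).
- board_right_back (a point): Corner of the board's back edge with its right end, mid thickness (board x +40, y -100, z +14 mm).
- mallet: Bystander: mallet with a red head 44 mm across, 80 long, and a wooden handle, lying. Origin near the head end of the handle, on the bed.
- small_round: Bystander: small tree round 90 across, 22 high, behind the fence. Origin under its centre.
- glue_bottle: Bystander: white bottle 52 across, 130 high, standing behind the fence. Origin under its centre.
- mixing_cup: Bystander: white cup 72 across, 85 high, behind the fence. Origin under its centre.
- tape_measure: Bystander: tape measure 66 x 36 x 60 high. Origin under its centre.
- collet_wrench: Bystander: spanner 170 long, lying flat. Origin on the underside.
- wax_tin: Bystander: round tin 80 across, 45 high. Origin under its centre.

How it is judged:
By the outcome, as a careful person would: the job done as asked, in the order asked, and still so for the second after the job is handed in, with the robot touching nothing.
It also fails if it takes over 69 s, if anything falls off the work surface, if the arm or the gripper's body presses on something with over 40 N, if the wrist force passes 120 N, or if a joint passes its speed limit or range.

## Working session

There is one attempt and no reset: what is moved stays moved. The work goes in short steps, Python scripts to look and compute and a tool call to move; the robot and the scene stay as the last step left them, time stands still between calls to the robot, and variables do not carry over. Pictures are saved under pics/ and viewed, at most 10 in all, crops included, and the job is handed in when it is done.

Besides the shell and the picture viewer there is one more tool, called after "Request:" as name([rows], argument=value, ...), one row to a line, values as JSON. send_rows: Moves the arm, as the interface text tells. Its arguments: {"type":"object","properties":{"plan":{"type":"array"},"fingers":{"type":"number"},"newtons":{"type":"number"}},"required":["plan"]}

```bash
mkdir -p pics; cat > h.py <<'E'
import numpy as np, cv2
from plant import robot
def cam(n):
    s=robot.read_state(); c=robot.get_image(n)
    K=np.array(c["intrinsics"]);D=np.array(c["D"],float)
    if "rvec" in c:
        R=cv2.Rodrigues(np.array(c["rvec"],float))[0];t=np.array(c["tvec"],float).ravel()
        Rc=R.T;o=-R.T@t
    else:
        T=np.array(c["T_tool_cam"]);Rt=np.array(s["tcp_rot"]);p=np.array(s["ee_pos"])
        Rc=Rt@T[:3,:3];o=Rt@T[:3,3]+p
    return dict(c=c,K=K,D=D,Rc=Rc,o=o,img=c["image"],z=c["z_map"])
def ray(m,px):
    u=cv2.undistortPoints(np.array(px,float).reshape(-1,1,2),m["K"],m["D"]).reshape(-1,2)
    return np.c_[u,np.ones(len(u))]
def atz(m,px,z):  # world point on plane z
    d=ray(m,px)@m["Rc"].T; return m["o"]+d*((z-m["o"][2])/d[:,2])[:,None]
def depth(m,px):
    px=np.array(px,float).reshape(-1,2); i=px.round().astype(int)
    zz=m["z"][i[:,1].clip(0,383),i[:,0].clip(0,511)]
    return (ray(m,px)*zz[:,None])@m["Rc"].T+m["o"]
def proj(m,P):
    R=m["Rc"].T; return cv2.projectPoints(np.array(P,float).reshape(-1,3),cv2.Rodrigues(R)[0],-R@m["o"],m["K"],m["D"])[0].reshape(-1,2)
def mask(m,tr):
    v,u=np.nonzero(tr["pixels"]&(m["z"]>0)); return depth(m,np.c_[u,v])
E
cat > a.py <<'E'
from h import *
np.set_printoptions(precision=1,suppress=True)
for n in("top","scene"):
    m=cam(n); cv2.imwrite(f"pics/{n}0.png",cv2.resize(m["img"][:,:,::-1],(768,576)))
    print(n,"cam at",m["o"])
    for t,z in dict(fence=0,fine_stop=45,fine_pivot=65,fine_leg=None,nose=None,plain_stop=45,board=0,board_left_back=14,board_right_back=14,mallet=0,tape_measure=0,collet_wrench=0,wax_tin=0).items():
        for r in robot.place_of(n,t)[:2]:
            l=np.array(r["location"]);print(t,round(r["confidence"],2),l,"depth",depth(m,l)[0],"plane",atz(m,l,z)[0] if z is not None else "")
print(robot.read_state())
E
python3 a.py
```

```text
top cam at [ 443.4    8.  1171.5]
fence 0.74 [348.4 187.1] depth [ 573.6 -261.2   28.1] plane [ 576.8 -267.8    0. ]
fence 0.65 [254.6 173.2] depth [607.4  10.1  45.3] plane [614.   10.2   0. ]
fine_stop 0.65 [178.  172.5] depth [602.  222.6  74.3] plane [606.2 228.3  45. ]
fine_stop 0.21 [350.1 183.4] depth [ 584.4 -266.2   28. ] plane [ 582.3 -262.1   45. ]
fine_pivot 0.76 [180.5 174.8] depth [596.6 216.6  67.8] plane [596.9 217.2  65. ]
fine_leg 0.83 [175.8 161.9] depth [624.3 221.1 117.4] plane 
nose 0.71 [187.4 167.3] depth [607.3 186.4 135.3] plane 
plain_stop 0.67 [219.2 170.6] depth [609.1 108.4  73.5] plane [613.4 111.   45. ]
board 0.66 [316.  199.1] depth [ 537.3 -167.    30.4] plane [ 539.8 -171.6    0. ]
board_left_back 0.75 [283.9 187.3] depth [570.  -74.7  29.9] plane [571.8 -75.8  14. ]
board_left_back 0.52 [316.3 198.1] depth [ 540.5 -168.3   27.1] plane [ 541.6 -170.4   14. ]
board_right_back 0.63 [349.2 183.2] depth [ 585.  -263.7   27.8] plane [ 586.7 -266.9   14. ]
board_right_back 0.28 [400.3 198.2] depth [ 541.4 -402.8   52.4] plane [ 544.8 -416.9   14. ]
malle
[... 1899 characters left out ...]
[156.5 184.2] depth [ 400.8 -320.3    9.8] plane [ 386.  -323.9    0. ]
wax_tin 0.69 [396.6 200.6] depth [538.7 394.3  16.7] plane [516.4 404.4   0. ]
wax_tin 0.51 [306.3 259.5] depth [776.2  97.3  26.2] plane [749.3 102.6   0. ]
{'time': 1.4, 'joint_positions': array([ 1.1,  0.5, -0. ,  1.5,  0. ,  1.1, -0.1]), 'qd': array([ 0.,  0.,  0.,  0.,  0., -0., -0.]), 'joint_torque': array([ -0. , -57.1,   1. , -25.2,  -0.1,   0. ,  -0. ]), 'ee_pos': array([ 256.6, -597.2,  238.7]), 'tcp_rot': array([[ 0.9,  0.4, -0. ],
       [ 0.4, -0.9,  0. ],
       [-0. , -0. , -1. ]]), 'wrist_force': array([ 0.6,  0.4, -0.7]), 'torque': array([-0., -0., -0.]), 'finger_force': 0.0, 'width': 1.0021117172555862}
```

View pics/top0.png

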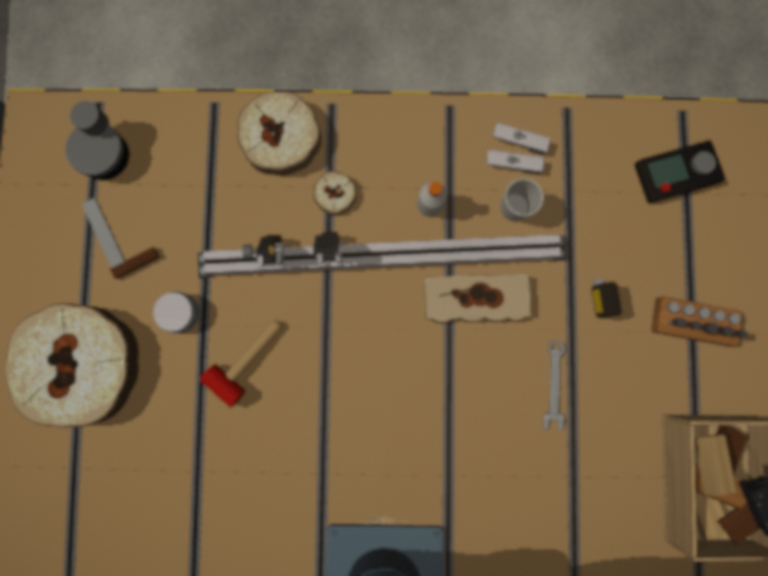

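```bash
cat > b.py <<'E'
from h import *
np.set_printoptions(precision=1,suppress=True)
m=cam("top")
v,u=np.mgrid[0:384,0:512]; P=depth(m,np.c_[u.ravel(),v.ravel()]); ok=m["z"].ravel()>0; P=P[ok]
# fence top z~45
F=P[(abs(P[:,2]-45)<4)&(P[:,0]>540)&(P[:,0]<660)&(abs(P[:,1])<340)]
for y0 in range(-320,340,80):
    f=F[abs(F[:,1]-y0)<12]
    if len(f)>5: print("fence",y0,len(f),np.percentile(f[:,0],[3,97]),np.median(f[:,2]))
print("fence y",np.percentile(F[:,1],[0.2,99.8]))
for n in("board","fine_arm","plain_arm"):
  for r in robot.trace("top",n)[:1]:
    Q=mask(m,r); print(n,r["confidence"],len(Q),Q.min(0),Q.max(0),np.median(Q,0))
    if n=="board":
        vv=np.argwhere(r["pixels"])[:,::-1].astype(float); W=atz(m,vv,28); print(cv2.minAreaRect(W[:,:2].astype(np.float32)),cv2.boxPoints(cv2.minAreaRect(W[:,:2].astype(np.float32))))
    else:
        for z0 in range(50,150,10):
            q=Q[abs(Q[:,2]-z0)<5]
            if len(q): print(z0,len(q),q.min(0),q.max(0))
m=cam("scene")
for r in robot.trace("scene","fine_arm")[:1]:
    Q=mask(m,r)
    for z0 in range(50,150,10):
        q=Q[abs(Q[:,2]-z0)<5]
        if len(q): print("s",z0,len(q),q.min(0),q.max(0))
E
python3 b.py
```

```text
fence -320 87 [621.9 659.6] 45.676771651294985
fence -240 109 [617.6 655.4] 45.34376927886615
fence -160 104 [613.7 651.1] 45.85358546712291
fence -80 108 [607. 647.] 45.617056280220936
fence 0 114 [602.6 639.9] 45.240029332039285
fence 80 102 [598.4 635.7] 45.78453800119155
fence 160 118 [592.9 631.6] 45.20838518035407
fence 240 34 [587.2 613.1] 45.06884700601984
fence 320 110 [583.4 620.8] 44.821579103581485
fence y [-326.6  338.4]
board 0.79 2100 [ 493.7 -273.7   -3.7] [585.4 -70.7  36.7] [ 539.8 -172.6   28.7]
((538.5919189453125, -171.74937438964844), (89.4609603881836, 202.3759307861328), 2.202920913696289) [[ 490.   -72.4]
 [ 497.8 -274.6]
 [ 587.2 -271.1]
 [ 579.4  -68.9]]
fine_arm 0.73 871 [326.5 203.1  -8.6] [489.7 350.   50.1] [388.5 285.2  30.1]
50 23 [342.6 275.2  45. ] [391.3 338.8  50.1]
plain_arm 0.6 239 [602.5  90.2  -4.8] [647.9 146.6 142.8] [617.1 110.4 118.3]
60 1 [613.6  99.3  56.2] [613.6  99.3  56.2]
70 32 [602.5  98.1  66.9] [614.  125.8  74.8]
80 10 [607.4 100.6  75.4] [613.4 122.7  79.1]
90 12 [643.3  97.6  86.3] [647.9 127.2  93.9]
100 26 [631.   90.6  95.2] [643.4 131.3 104.4]
110 28 [628.   90.4 105.1] [638.8 130.3 114. ]
120 21 [624.2  91.6 116.5] [631.3 129.7 124.4]
130 42 [606.5  90.4 125.1] [624.3 130.3 135. ]
140 66 [606.2  90.2 135. ] [619.6 129.3 142.8]
s 60 1 [609.9 212.9  61.4] [609.9 212.9  61.4]
s 70 3 [600.5 207.3  71.5] [618.7 210.8  74.6]
s 80 17 [601.8 206.8  75.5] [642.  227.6  84.8]
s 90 42 [625.7 207.9  85.4] [643.4 233.6  95. ]
s 100 47 [624.8 207.6  95. ] [642.5 231.8 104.9]
s 110 51 [620.  207.4 105.1] [635.3 233.9 114.9]
s 120 55 [605.1 201.4 115.4] [626.  252.6 124.9]
s 130 97 [604.2 188.2 125.1] [621.9 256.3 134.9]
s 140 74 [602.9 185.7 135. ] [620.1 256.6 143.9]
```

View pics/scene0.png

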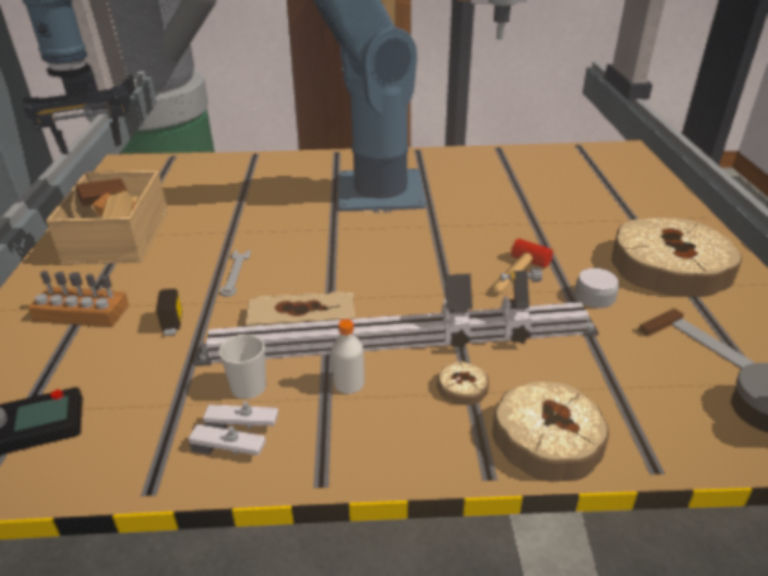

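```bash
cat > s.py <<'E'
from h import *
np.set_printoptions(precision=4,suppress=True)
s=robot.read_state(); R=np.array(s["tcp_rot"]);y=R[:,1]
print(s["time"],s["ee_pos"],s["joint_positions"],"yaw of tool y",np.arctan2(y[1],y[0]),"turn to +fence x",0.06-np.arctan2(y[1],y[0]), "F",s["wrist_force"],s["width"]);print(R)
E
python3 s.py
```

```text
1.7 [ 256.5438 -597.204   238.7023] [ 1.0988  0.5364 -0.0044  1.5379  0.0026  1.0673 -0.0712] yaw of tool y -1.164976806547895 turn to +fence x 1.224976806547895 F [ 0.2657 -0.8634 -0.4117] 1.0009516654254016
[[ 0.9188  0.3948 -0.0001]
 [ 0.3948 -0.9188  0.    ]
 [-0.0001 -0.     -1.    ]]
```

Request:
send_rows([
  [[10,20,0],[0,0,0.1]],
  [[25,50,0],[0,0,0.2]],
  [[45,90,0],[0,0,0.3]],
  [[65,130,0],[0,0,0.4]],
  [[85,170,0],[0,0,0.5]],
  [[105,210,0],[0,0,0.6]],
  [[125,250,0],[0,0,0.7]],
  [[146,292,0],[0,0,0.8]],
  [[167,334,0],[0,0,0.9]],
  [[188,376,0],[0,0,1.0]],
  [[209,418,0],[0,0,1.1]],
  [[230,460,0],[0,0,1.225]],
], fingers=1, newtons=20)

```text
time: 2.9
ee_pos: [487.3, -135.6, 239.1]
tcp_rot: [[-0.064, 0.998, 0.001], [0.998, 0.064, -0.001], [-0.001, 0.001, -1.0]]
wrist_force: [0.9, -0.3, -0.5]
width: 0.006
finger_force: 0.0
```

Request:
send_rows([
  [[20,40,0],[0,0,0]],
  [[40,80,0],[0,0,0]],
  [[60,120,0],[0,0,0]],
  [[80,160,0],[0,0,0]],
  [[100,200,0],[0,0,0]],
  [[120,240,0],[0,0,0]],
  [[140,280,0],[0,0,0]],
  [[155,315,0],[0,0,0]],
  [[170,345,0],[0,0,0]],
  [[178,358,0],[0,0,0]],
  [[178,358,0],[0,0,0]],
])

```text
time: 4.0
ee_pos: [664.5, 223.8, 238.2]
tcp_rot: [[-0.063, 0.998, -0.0], [0.998, 0.063, 0.002], [0.002, -0.0, -1.0]]
wrist_force: [-0.2, 0.2, 0.4]
width: 0.005
finger_force: 0.0
```

```bash
cat > c.py <<'E'
import sys
from h import *
np.set_printoptions(precision=1,suppress=True)
exec(open("s.py").read().split("\n",2)[2])
np.set_printoptions(precision=1,suppress=True)
m=cam("wrist"); cv2.imwrite(f"pics/{sys.argv[1]}.png",m["img"][:,:,::-1])
for t in sys.argv[2:]:
    for r in robot.place_of("wrist",t)[:1]:
        l=np.array(r["location"]);print(t,round(r["confidence"],2),l,depth(m,l)[0])
E
python3 c.py w1 fine_leg nose fine_pivot fine_stop
```

```text
4.0 [664.5 223.8 238.2] [-0.1  0.7 -0.5  1.4  0.3  1.2 -0.5] yaw of tool y 0.06316863671126592 turn to +fence x -0.0031686367112659236 F [-0.2  0.2  0.4] 0.004894284540732492
[[-0.1  1.  -0. ]
 [ 1.   0.1  0. ]
 [ 0.  -0.  -1. ]]
fine_leg 0.65 [191.7 180.5] [617.1 223.5 124.8]
nose 0.83 [181.2 226. ] [592.7 145.5  43.2]
fine_pivot 0.86 [186.7 164.6] [611.6 234.4 117.2]
fine_stop 0.84 [195.6 160.1] [612.8 229.3  78.1]
```

View pics/w1.png

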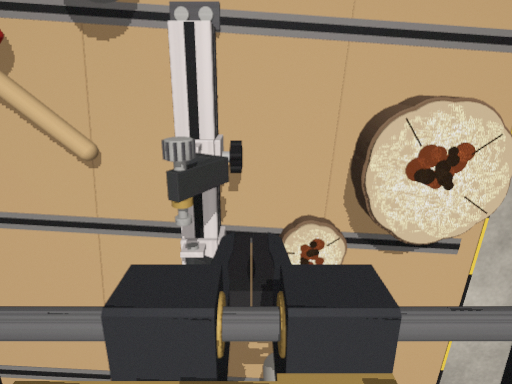

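```bash
python3 - <<'E'
from h import *
np.set_printoptions(precision=1,suppress=True)
m=cam("wrist")
for p in [(172,178),(180,172),(180,195),(200,162),(200,186),(220,160),(220,180),(185,225),(178,140),(190,177),(210,171),(226,168)]: print(p,depth(m,p)[0])
r=robot.trace("wrist","fine_arm")
if r:
    Q=mask(m,r[0]);print(r[0]["confidence"],len(Q))
    for z0 in range(70,150,8):
        q=Q[abs(Q[:,2]-z0)<4]
        if len(q): print(z0,len(q),q.min(0),q.max(0))
E
```

```text
(172, 178) [604.  223.1 136.5]
(180, 172) [610.2 228.3 136.7]
(180, 195) [610.1 209.8 136.7]
(200, 162) [622.3 231.7 115.2]
(200, 186) [622.9 211.8 117.5]
(220, 160) [636.8 228.9  92.4]
(220, 180) [630.1 182.3  -0.8]
(185, 225) [596.8 142.2  44.5]
(178, 140) [609.1 252.9 137.6]
(190, 177) [616.1 221.7 126.5]
(210, 171) [629.5 221.7 104.8]
(226, 168) [642.  220.3  86.3]
0.61 3399
70 33 [603.  224.5  66.1] [622.4 236.2  73.9]
78 102 [605.2 225.8  74.1] [638.4 235.8  82. ]
86 166 [618.5 212.4  82.1] [643.1 235.9  90. ]
94 190 [620.7 212.1  90. ] [639.7 235.8  98. ]
102 215 [616.6 211.7  98. ] [635.2 235.5 105.9]
110 231 [611.3 211.1 106. ] [629.8 235.  114. ]
118 243 [600.1 210.9 114.1] [624.3 258.2 121.9]
126 398 [594.3 189.3 122. ] [620.2 258.4 130. ]
134 1331 [595.2 187.8 130. ] [619.  258.4 138. ]
142 445 [599.7 210.3 138. ] [614.3 257.7 141.9]
```

Request:
send_rows([
  [[0,0,-35],[0,0,0]],
  [[0,0,-75],[0,0,0]],
  [[0,0,-107],[0,0,0]],
  [[-15,-1,-107],[0,0,0]],
  [[-28,-1,-107],[0,0,0]],
  [[-40,-2,-107],[0,0,0]],
  [[-51,-3,-107],[0,0,0]],
  [[-61,-3,-110],[0,0,0]],
  [[-70,-4,-113],[0,0,0]],
  [[-78,-4,-118],[0,0,0]],
  [[-85,-5,-124],[0,0,0]],
  [[-92,-5,-130],[0,0,0]],
])

```text
time: 5.55
ee_pos: [569.4, 215.6, 108.5]
tcp_rot: [[-0.06, 0.998, -0.005], [0.998, 0.06, -0.002], [-0.002, -0.005, -1.0]]
wrist_force: [-10.8, -3.2, 19.4]
width: 0.005
finger_force: 10.4
```

```bash
python3 - <<'E'
from h import *
m=cam("top");I=m["img"][130:220,120:300,::-1]
m2=cam("scene");J=m2["img"][130:260,230:420,::-1]
J=cv2.resize(J,(720,493));I=cv2.resize(I,(720,360))
cv2.imwrite("pics/j1.png",J)
print(robot.read_state()["wrist_force"])
r=robot.trace("scene","fine_arm")
for q in r[:1]:
    Q=mask(m2,q);print(q["confidence"],len(Q),np.percentile(Q,[2,50,98],axis=0).round(1))
E
```

```text
[-9.94649753 -1.83223505 11.53941183]
0.67 306 [[427.6 184.4   3.2]
 [603.2 217.5  98.9]
 [612.  246.9 111.7]]
```

View pics/j1.png

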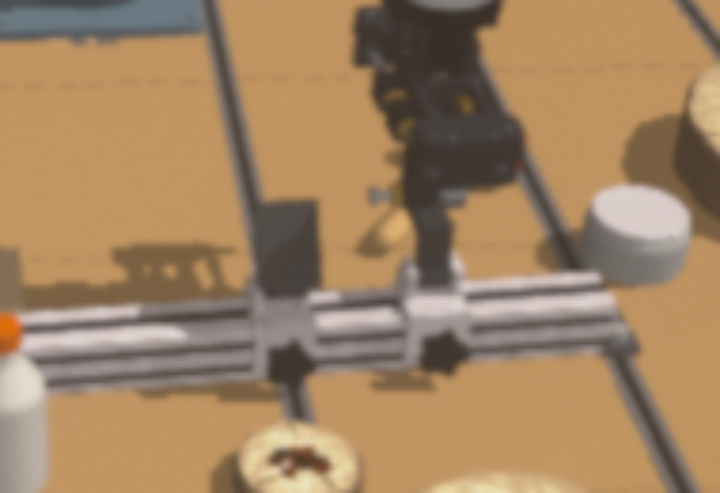

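Request:
send_rows([
  [[-5,2,1],[0,0,0]],
  [[-11,2,0],[0,0,0]],
  [[-18,2,-4],[0,0,0]],
  [[-24,2,-9],[0,0,0]],
  [[-30,2,-15],[0,0,0]],
  [[-34,2,-22],[0,0,0]],
  [[-38,2,-30],[0,0,0]],
  [[-39,1,-39],[0,0,0]],
  [[-39,1,-48],[0,0,0]],
  [[-38,1,-57],[0,0,0]],
  [[-36,1,-66],[0,0,0]],
  [[-34,1,-73],[0,0,0]],
])

```text
time: 6.9
ee_pos: [538.8, 216.8, 34.7]
tcp_rot: [[-0.06, 0.998, -0.0], [0.998, 0.06, -0.0], [0.0, -0.0, -1.0]]
wrist_force: [-0.6, 0.6, 0.1]
width: 0.01
finger_force: 0.3
```

Request:
send_rows([
  [[2,0,-3],[0,0,0]],
  [[4,0,-4],[0,0,0]],
  [[6,0,-4],[0,0,0]],
  [[8,1,-4],[0,0,0]],
  [[9,1,-4],[0,0,0]],
  [[9,1,-4],[0,0,0]],
])

```text
time: 7.5
ee_pos: [542.1, 216.7, 29.4]
tcp_rot: [[-0.061, 0.998, -0.01], [0.998, 0.061, -0.004], [-0.003, -0.01, -1.0]]
wrist_force: [-11.8, 0.5, -6.9]
width: 0.004
finger_force: 5.2
```

Request:
send_rows([
  [[-10,0,0],[0,0,0]],
  [[-25,0,0],[0,0,0]],
  [[-27,0,20],[0,0,0]],
  [[-27,-10,60],[0,0,0]],
  [[-27,-40,100],[0,0,0]],
  [[-27,-80,130],[0,0,0]],
  [[-27,-100,150],[0,0,0]],
  [[-27,-100,150],[0,0,0]],
])

```text
time: 8.3
ee_pos: [523.9, 114.1, 185.2]
tcp_rot: [[-0.054, 0.999, 0.008], [0.999, 0.054, -0.001], [-0.002, 0.008, -1.0]]
wrist_force: [1.2, 0.6, -0.6]
width: 0.005
finger_force: 0.0
```

```bash
python3 c.py w2 fine_leg nose fine_pivot; python3 - <<'E'
from h import *
np.set_printoptions(precision=1,suppress=True)
m=cam("wrist")
for t in("fine_arm",):
  for r in robot.trace("wrist",t)[:1]:
    Q=mask(m,r);print(r["confidence"],len(Q))
    for z0 in range(4,100,8):
        q=Q[abs(Q[:,2]-z0)<4]
        if len(q): print(z0,len(q),q.min(0),q.max(0))
E
```

```text
8.3 [523.9 114.1 185.2] [ 0.1  0.5 -0.5  1.9  0.3  0.9 -0.5] yaw of tool y 0.05362228622390634 turn to +fence x 0.006377713776093655 F [ 1.2  0.6 -0.6] 0.004962780402303494
[[-0.1  1.   0. ]
 [ 1.   0.1 -0. ]
 [-0.   0.  -1. ]]
fine_leg 0.85 [290.3  49.4] [554.1 220.1  15.4]
fine_pivot 0.83 [364.3  46.9] [600.1 219.8  72.6]
0.77 4331
4 8 [547.2 190.3   0. ] [572.2 259.1   0.9]
12 45 [547.9 207.4   8.8] [566.5 239.4  16. ]
20 498 [545.3 184.7  16. ] [570.3 253.6  24. ]
28 716 [547.8 185.2  24. ] [569.8 254.2  31.9]
36 79 [554.9 207.   32. ] [559.4 247.8  40. ]
44 89 [555.5 206.9  40. ] [588.3 230.   47.9]
52 98 [556.3 206.8  48.1] [608.2 230.1  56. ]
60 122 [557.5 206.8  56.1] [605.9 234.5  64. ]
68 696 [558.3 207.2  64.1] [611.8 232.8  72. ]
76 1965 [559.2 207.1  72. ] [609.  232.8  77.1]
```

View pics/w2.png

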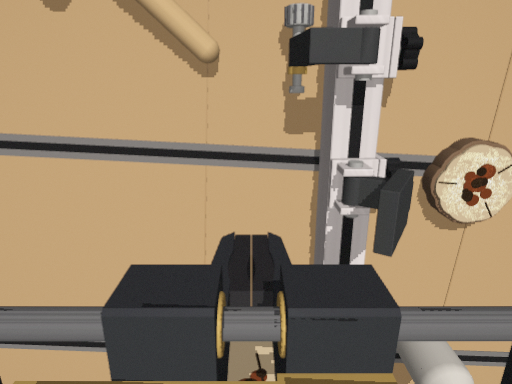

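```bash
python3 - <<'E'
from h import *
np.set_printoptions(precision=3,suppress=True)
for n in("wrist","top"):
    m=cam(n);v,u=np.mgrid[0:384,0:512];P=depth(m,np.c_[u.ravel(),v.ravel()]);P=P[m["z"].ravel()>0]
    sel=lambda x0,x1,y0,y1,z0,z1:P[(P[:,0]>x0)&(P[:,0]<x1)&(P[:,1]>y0)&(P[:,1]<y1)&(P[:,2]>z0)&(P[:,2]<z1)]
    def pl(Q,name):
        if len(Q)<10: print(n,name,len(Q));return
        A=np.c_[Q[:,0]-580,Q[:,1]-220,np.ones(len(Q))]
        c=np.linalg.lstsq(A,Q[:,2],rcond=None)[0];print(n,name,len(Q),"z=",c,"res",np.std(Q[:,2]-A@c))
    pl(sel(480,545,100,170,-10,12),"table")
    pl(sel(600,635,145,195,38,52),"fencetop")
    pl(sel(562,596,211,229,62,90),"bar")
    if n=="wrist":
        Q=sel(545,566,209,229,8,66);
        for z0 in range(10,66,8):
            q=Q[abs(Q[:,2]-z0)<4]
            if len(q):print(z0,len(q),np.median(q[:,0]))
E
```

```text
wrist table 4677 z= [ 0.    -0.011 -1.131] res 0.8245848601175121
wrist fencetop 2200 z= [-0.015 -0.002 45.207] res 0.7577844828991884
wrist bar 1296 z= [-0.106 -0.006 73.109] res 0.7036405570803432
10 25 553.2293236108819
18 61 553.8767834306337
26 54 554.826245129143
34 70 555.6375961352626
42 69 556.4807075741529
50 77 557.3770526116754
58 89 558.2729725988004
top table 0
top fencetop 0
top bar 0
```

```bash
python3 s.py
```

```text
8.7 [520.0881 118.8347 180.9563] [ 0.0963  0.4667 -0.5172  1.8739  0.2926  0.8774 -0.5023] yaw of tool y 0.061793919782514944 turn to +fence x -0.0017939197825149467 F [-0.1846  0.4708 -0.3663] 0.005533342122316069
[[-0.0618  0.9981 -0.0012]
 [ 0.9981  0.0618  0.0002]
 [ 0.0003 -0.0012 -1.    ]]
```

Request:
send_rows([
  [[2,40,-20],[0,-0.05,0]],
  [[3,75,-60],[0,-0.1,0]],
  [[3,95,-105],[0,-0.15,0]],
  [[4,99,-140],[0,-0.15,0]],
  [[5,99,-152],[0,-0.15,0]],
  [[11,99,-152],[0,-0.15,0]],
  [[16,99,-152],[0,-0.15,0]],
  [[19,99,-154],[0,-0.15,0]],
  [[22,99,-157],[0,-0.15,0]],
  [[25,100,-160],[0,-0.15,0]],
  [[28,100,-162],[0,-0.15,0]],
  [[30,100,-163],[0,-0.15,0]],
])

```text
time: 9.9
ee_pos: [546.9, 217.5, 17.9]
tcp_rot: [[-0.06, 0.988, 0.143], [0.998, 0.061, -0.002], [-0.011, 0.143, -0.99]]
wrist_force: [-16.6, -1.2, 12.5]
width: 0.004
finger_force: 8.2
```

Request:
send_rows([
  [[-10,0,0],[0,0,0]],
  [[-25,0,1],[0,0,0]],
  [[-32,0,20],[0,0,0]],
  [[-32,-15,60],[0,0.05,0]],
  [[-32,-50,110],[0,0.1,0]],
  [[-32,-85,145],[0,0.15,0]],
  [[-32,-100,163],[0,0.15,0]],
  [[-32,-100,163],[0,0.15,0]],
  [[-32,-100,163],[0,0.15,0]],
])

```text
time: 10.8
ee_pos: [518.8, 117.7, 181.9]
tcp_rot: [[-0.059, 0.998, 0.001], [0.998, 0.059, 0.0], [0.0, 0.001, -1.0]]
wrist_force: [-0.0, 0.1, 0.3]
width: 0.007
finger_force: 0.0
```

```bash
python3 - <<'E'
from h import *
np.set_printoptions(precision=3,suppress=True)
m=cam("wrist");v,u=np.mgrid[0:384,0:512];P=depth(m,np.c_[u.ravel(),v.ravel()]);P=P[m["z"].ravel()>0]
sel=lambda x0,x1,y0,y1,z0,z1:P[(P[:,0]>x0)&(P[:,0]<x1)&(P[:,1]>y0)&(P[:,1]<y1)&(P[:,2]>z0)&(P[:,2]<z1)]
def pl(Q,name):
    A=np.c_[Q[:,0]-580,Q[:,1]-220,np.ones(len(Q))]
    c=np.linalg.lstsq(A,Q[:,2],rcond=None)[0];print(name,len(Q),"z=",c,"res",np.std(Q[:,2]-A@c))
pl(sel(480,545,100,170,-10,12),"table");pl(sel(600,635,145,195,38,52),"fencetop");pl(sel(566,596,211,229,62,90),"bar")
Q=sel(545,572,209,229,8,66)
for z0 in range(10,66,8):
    q=Q[abs(Q[:,2]-z0)<4]
    if len(q):print(z0,len(q),np.median(q[:,0]))
N=sel(555,580,170,206,8,40);print("nose",N.min(0),N.max(0),len(N))
E
python3 s.py
```

```text
table 4664 z= [ 0.    -0.012 -1.212] res 0.829062377568595
fencetop 2186 z= [-0.016 -0.    45.316] res 0.7676780469426725
bar 1149 z= [ 0.002  0.009 70.483] res 0.7153119743385314
10 24 559.2934291420669
18 35 559.258725456984
26 40 559.2114633384731
34 39 559.2933429978034
42 45 559.1950656710908
50 50 559.2986668388589
58 56 559.2311006268935
nose [557.716 185.085  12.271] [574.364 205.993  23.557] 331
10.85 [517.9658 118.4913 181.076 ] [ 0.1266  0.4709 -0.5569  1.8781  0.3157  0.8809 -0.5242] yaw of tool y 0.060794914160348296 turn to +fence x -0.0007949141603482979 F [0.0935 0.1701 0.7465] 0.005490968193664618
[[-0.0608  0.9982 -0.0005]
 [ 0.9982  0.0608  0.0002]
 [ 0.0002 -0.0004 -1.    ]]
```

Request:
send_rows([
  [[-5,-15,0],[0,0,-0.14]],
  [[-12,-40,0],[0,0,-0.28]],
  [[-20,-70,0],[0,0,-0.42]],
  [[-28,-100,0],[0,0,-0.56]],
  [[-36,-130,0],[0,0,-0.7]],
  [[-44,-160,0],[0,0,-0.84]],
  [[-52,-190,0],[0,0,-0.98]],
  [[-58,-220,-15],[0,0,-1.12]],
  [[-62,-250,-40],[0,0,-1.26]],
  [[-64,-275,-70],[0,0,-1.4]],
  [[-64,-290,-110],[0,0,-1.54]],
  [[-64,-290,-140],[0,0,-1.57]],
], fingers=0)

```text
time: 12.05
ee_pos: [453.2, -172.8, 38.7]
tcp_rot: [[0.998, 0.056, -0.003], [0.056, -0.998, -0.001], [-0.003, 0.001, -1.0]]
wrist_force: [0.6, 0.1, -0.1]
width: 1.0
finger_force: 0.0
```

Request:
send_rows([
  [[0,0,-15],[0,0,0]],
  [[0,0,-26],[0,0,0]],
  [[8,0,-26],[0,0,0]],
  [[16,1,-26],[0,0,0]],
  [[24,1,-26],[0,0,0]],
  [[32,2,-26],[0,0,0]],
  [[39,2,-26],[0,0,0]],
  [[46,3,-26],[0,0,0]],
  [[52,3,-26],[0,0,0]],
])

```text
time: 12.95
ee_pos: [506.8, -169.1, 15.8]
tcp_rot: [[0.998, 0.061, -0.001], [0.061, -0.998, 0.0], [-0.001, -0.0, -1.0]]
wrist_force: [-3.3, -0.8, 1.7]
width: 1.001
finger_force: 1.5
```

Request:
send_rows([
  [[4,0,0],[0,0,0]],
  [[7,0,0],[0,0,0]],
  [[10,0,0],[0,0,0]],
  [[12,0,0],[0,0,0]],
  [[12,0,0],[0,0,0]],
])

```text
time: 13.45
ee_pos: [513.3, -169.5, 14.8]
tcp_rot: [[0.998, 0.059, -0.01], [0.059, -0.998, 0.001], [-0.01, -0.001, -1.0]]
wrist_force: [-13.7, -0.9, 9.7]
width: 1.002
finger_force: 6.6
```

Request:
send_rows([
  [[-12,-1,0],[0,0,0]],
  [[-30,-2,0],[0,0,0]],
  [[-35,-3,25],[0,0,0]],
  [[-35,-15,65],[0,0,0]],
  [[-25,-45,95],[0,0,0]],
  [[0,-80,100],[0,0,0]],
  [[30,-115,100],[0,0,0]],
  [[56,-142,100],[0,0,0]],
  [[57,-145,100],[0,0,0]],
  [[57,-145,100],[0,0,0]],
])

```text
time: 14.45
ee_pos: [575.9, -314.7, 115.4]
tcp_rot: [[0.998, 0.06, 0.001], [0.06, -0.998, -0.0], [0.001, 0.0, -1.0]]
wrist_force: [-0.3, 0.4, -1.1]
width: 1.001
finger_force: 0.0
```

```bash
python3 - <<'E'
from h import *
np.set_printoptions(precision=1,suppress=True)
print(robot.read_state()["ee_pos"])
m=cam("top")
for r in robot.trace("top","board")[:1]:
    vv=np.argwhere(r["pixels"])[:,::-1].astype(float); W=atz(m,vv,28)[:,:2].astype(np.float32); print(r["confidence"],cv2.boxPoints(cv2.minAreaRect(W)))
for t in("board_left_back","board_right_back"):
    for r in robot.place_of("top",t)[:1]: print(t,r["confidence"],atz(m,r["location"],14))
m=cam("wrist");cv2.imwrite("pics/w3.png",m["img"][:,:,::-1])
for r in robot.trace("wrist","board")[:1]:
    Q=mask(m,r);Q=Q[abs(Q[:,2]-28)<5];print("wrist",r["confidence"],Q.min(0),Q.max(0))
E
```

```text
[ 575.9 -314.7  115.4]
0.58 [[ 516.3  -70.7]
 [ 527.6 -272.7]
 [ 617.1 -267.7]
 [ 605.8  -65.7]]
board_left_back 0.71 [[599.8 -66.   14. ]]
board_right_back 0.9 [[ 608.5 -266.9   14. ]]
wrist 0.76 [ 521.8 -271.    23. ] [ 615.3 -120.9   30.2]
```

View pics/w3.png

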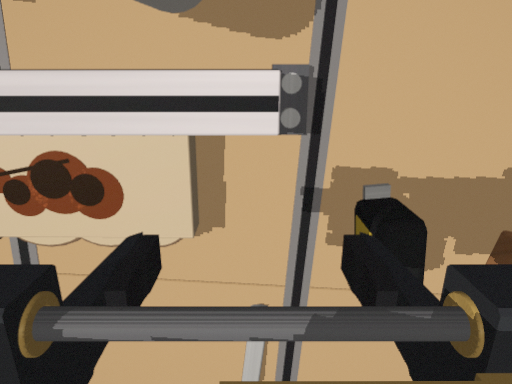

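Request:
send_rows([
  [[-1,2,0],[0,0,0]],
  [[-1,4,0],[0,0,0]],
  [[-1,4,0],[0,0,0]],
  [[-1,4,0],[0,0,0]],
  [[-1,4,0],[0,0,0]],
  [[-1,4,-20],[0,0,0]],
  [[-1,4,-60],[0,0,0]],
  [[-1,4,-90],[0,0,0]],
  [[-1,4,-100],[0,0,0]],
  [[-1,10,-100],[0,0,0]],
  [[-2,16,-100],[0,0,0]],
], fingers=1)

```text
time: 15.85
ee_pos: [574.7, -298.2, 17.0]
tcp_rot: [[0.998, 0.061, 0.002], [0.061, -0.998, -0.001], [0.002, 0.001, -1.0]]
wrist_force: [0.7, -0.5, 0.2]
width: 0.024
finger_force: 0.0
```

Request:
send_rows([
  [[0,6,-2],[0,0,0]],
  [[-1,12,-2],[0,0,0]],
  [[-1,20,-2],[0,0,0]],
  [[-2,30,-2],[0,0,0]],
  [[-2,41,-2],[0,0,0]],
  [[-3,52,-2],[0,0,0]],
  [[-4,63,-2],[0,0,0]],
  [[-4,74,-2],[0,0,0]],
  [[-5,85,-2],[0,0,0]],
  [[-6,96,-2],[0,0,0]],
  [[-6,105,-2],[0,0,0]],
  [[-6,110,-2],[0,0,0]],
])

```text
time: 17.05
ee_pos: [567.4, -186.7, 13.5]
tcp_rot: [[0.998, 0.062, -0.001], [0.062, -0.998, 0.001], [-0.001, -0.001, -1.0]]
wrist_force: [0.5, -3.5, 2.6]
width: 0.005
finger_force: 1.8
```

```bash
cat > d.py <<'E'
from h import *
np.set_printoptions(precision=1,suppress=True)
s=robot.read_state();print(s["time"],s["ee_pos"],s["wrist_force"])
m=cam("top")
for r in robot.trace("top","board")[:1]:
    vv=np.argwhere(r["pixels"])[:,::-1].astype(float); W=atz(m,vv,28)[:,:2].astype(np.float32); print(r["confidence"],cv2.boxPoints(cv2.minAreaRect(W)))
for t in("board_left_back","board_right_back","nose"):
    for r in robot.place_of("top",t)[:1]: print(t,r["confidence"],atz(m,r["location"],14))
E
python3 d.py
```

```text
17.05 [ 567.4 -186.7   13.5] [ 0.5 -3.5  2.6]
0.79 [[ 506.7   23.6]
 [ 522.1 -171.4]
 [ 613.7 -164.2]
 [ 598.2   30.8]]
board_left_back 0.63 [[594.9  25.4  14. ]]
board_right_back 0.88 [[ 613.2 -165.8   14. ]]
nose 0.6 [[573.3 192.4  14. ]]
```

Request:
send_rows([
  [[-1,8,0],[0,0,0]],
  [[-1,19,0],[0,0,0]],
  [[-2,30,0],[0,0,0]],
  [[-3,41,0],[0,0,0]],
  [[-3,52,0],[0,0,0]],
  [[-4,63,0],[0,0,0]],
  [[-5,74,0],[0,0,0]],
  [[-5,85,0],[0,0,0]],
  [[-6,96,0],[0,0,0]],
  [[-7,107,0],[0,0,0]],
  [[-8,117,0],[0,0,0]],
  [[-8,122,0],[0,0,0]],
])

```text
time: 18.5
ee_pos: [559.5, -64.7, 13.7]
tcp_rot: [[0.998, 0.062, -0.0], [0.062, -0.998, 0.0], [-0.0, -0.0, -1.0]]
wrist_force: [-0.1, -2.1, -0.4]
width: 0.007
finger_force: 0.7
```

Request:
send_rows([
  [[0,5,0],[0,0,0]],
  [[-1,10,0],[0,0,0]],
  [[-1,14,0],[0,0,0]],
  [[-1,18,0],[0,0,0]],
  [[-1,20,0],[0,0,0]],
  [[-1,20,0],[0,0,0]],
])

```text
time: 19.1
ee_pos: [558.6, -45.7, 13.7]
tcp_rot: [[0.998, 0.061, -0.0], [0.061, -0.998, 0.0], [0.0, -0.0, -1.0]]
wrist_force: [-0.1, -0.0, -0.3]
width: 0.008
finger_force: 0.0
```

```bash
python3 d.py
```

```text
19.1 [558.6 -45.7  13.7] [-0.1 -0.  -0.3]
0.86 [[502.7 164.7]
 [507.9 -10. ]
 [597.7  -7.3]
 [592.5 167.4]]
board_left_back 0.92 [[586.9 169.4  14. ]]
board_right_back 0.75 [[599.5 -28.   14. ]]
nose 0.49 [[571.6 190.6  14. ]]
```

Request:
send_rows([
  [[0,3,0],[0,0,0]],
  [[0,6,0],[0,0,0]],
  [[-1,9,0],[0,0,0]],
  [[-1,12,0],[0,0,0]],
  [[-1,13,0],[0,0,0]],
  [[-1,13,0],[0,0,0]],
])

```text
time: 19.95
ee_pos: [557.5, -32.7, 13.7]
tcp_rot: [[0.998, 0.061, -0.0], [0.061, -0.998, 0.0], [-0.0, -0.0, -1.0]]
wrist_force: [-0.9, 1.2, 0.2]
width: 0.005
finger_force: 0.0
```

Request:
send_rows([
  [[0,2,0],[0,0,0]],
  [[0,3,0],[0,0,0]],
  [[0,4,0],[0,0,0]],
  [[0,4,0],[0,0,0]],
])

```text
time: 20.35
ee_pos: [557.5, -30.8, 13.7]
tcp_rot: [[0.998, 0.06, -0.0], [0.06, -0.998, -0.002], [-0.0, 0.002, -1.0]]
wrist_force: [0.9, -6.8, 0.1]
width: 0.005
finger_force: 2.6
```

Request:
send_rows([
  [[1,-10,0],[0,0,0]],
  [[1,-20,2],[0,0,0]],
  [[0,-22,30],[0,0,0]],
  [[-20,-22,65],[0,0,0]],
  [[-60,-5,80],[0,0,0]],
  [[-95,30,80],[0,0,0]],
  [[-105,70,80],[0,0,0]],
  [[-105,100,70],[0,0,0]],
  [[-105,107,40],[0,0,0]],
  [[-105,107,10],[0,0,0]],
  [[-105,107,1],[0,0,0]],
  [[-97,108,1],[0,0,0]],
], fingers=0)

```text
time: 21.55
ee_pos: [458.9, 78.0, 13.9]
tcp_rot: [[0.998, 0.06, -0.004], [0.06, -0.998, -0.001], [-0.004, 0.001, -1.0]]
wrist_force: [-0.4, -0.5, 0.4]
width: 0.996
finger_force: 0.0
```

Request:
send_rows([
  [[8,0,0],[0,0,0]],
  [[16,1,0],[0,0,0]],
  [[22,1,0],[0,0,0]],
  [[28,2,0],[0,0,0]],
  [[33,2,0],[0,0,0]],
  [[37,2,0],[0,0,0]],
  [[39,2,0],[0,0,0]],
  [[39,2,0],[0,0,0]],
])

```text
time: 22.35
ee_pos: [498.2, 80.6, 14.4]
tcp_rot: [[0.998, 0.061, -0.003], [0.061, -0.998, -0.001], [-0.003, 0.0, -1.0]]
wrist_force: [-4.4, -0.3, 2.5]
width: 0.997
finger_force: 2.0
```

Request:
send_rows([
  [[3,0,0],[0,0,0]],
  [[5,0,0],[0,0,0]],
  [[5,0,0],[0,0,0]],
])

```text
time: 22.65
ee_pos: [498.7, 80.1, 13.7]
tcp_rot: [[0.998, 0.061, -0.011], [0.061, -0.998, -0.002], [-0.011, 0.002, -1.0]]
wrist_force: [-14.1, -1.1, 10.7]
width: 1.0
finger_force: 6.6
```

Request:
send_rows([
  [[-15,-1,0],[0,0,0]],
  [[-35,-2,0],[0,0,0]],
  [[-40,-5,30],[0,0,0]],
  [[-40,-25,70],[0,0,0]],
  [[-25,-65,80],[0,0,0]],
  [[10,-105,80],[0,0,0]],
  [[45,-130,80],[0,0,0]],
  [[56,-138,75],[0,0,0]],
  [[56,-138,50],[0,0,0]],
  [[56,-138,25],[0,0,0]],
  [[56,-138,0],[0,0,0]],
  [[56,-138,0],[0,0,0]],
], fingers=1)

```text
time: 23.85
ee_pos: [558.0, -56.3, 11.8]
tcp_rot: [[0.998, 0.062, -0.005], [0.062, -0.998, 0.001], [-0.005, -0.001, -1.0]]
wrist_force: [-0.5, 0.1, 0.9]
width: 0.006
finger_force: 0.0
```

```bash
python3 s.py; python3 d.py
```

```text
23.85 [557.9561 -56.3148  11.8061] [ 0.0755  0.7291 -0.0724  1.881   0.0929  0.5401 -1.5677] yaw of tool y -1.5091530750326627 turn to +fence x 1.5691530750326628 F [-0.5178  0.0863  0.9392] 0.006193993559037479
[[ 0.9981  0.0616 -0.0054]
 [ 0.0616 -0.9981  0.0006]
 [-0.0054 -0.001  -1.    ]]
23.85 [558.  -56.3  11.8] [-0.5  0.1  0.9]
0.92 [[499.8 177.5]
 [510.7 -19.1]
 [601.1 -14. ]
 [590.1 182.6]]
board_left_back 0.75 [[583.7 185.7  14. ]]
board_right_back 0.61 [[601.3  -7.2  14. ]]
nose 0.75 [[570.4 189.7  14. ]]
```

Request:
send_rows([
  [[0,8,1],[0,0,0]],
  [[-1,15,1],[0,0,0]],
  [[-1,20,1],[0,0,0]],
  [[-1,23,1],[0,0,0]],
  [[-1,26,1],[0,0,0]],
  [[-1,28,1],[0,0,0]],
  [[-1,29,1],[0,0,0]],
  [[-1,29,1],[0,0,0]],
])

```text
time: 24.9
ee_pos: [559.5, -30.5, 15.8]
tcp_rot: [[0.998, 0.059, -0.0], [0.059, -0.998, -0.002], [-0.0, 0.002, -1.0]]
wrist_force: [-0.7, -5.2, 0.9]
width: 0.005
finger_force: 2.5
```

Request:
send_rows([
  [[0,-8,0],[0,0,0]],
  [[0,-22,0],[0,0,0]],
  [[-5,-25,30],[0,0,0]],
  [[-30,-20,80],[0,0,0]],
  [[-70,0,130],[0,0,0]],
  [[-90,40,170],[0,0,0]],
  [[-90,85,195],[0,0,0]],
  [[-90,125,210],[0,0,0]],
  [[-90,150,210],[0,0,0]],
  [[-90,150,210],[0,0,0]],
  [[-90,150,210],[0,0,0]],
])

```text
time: 26.0
ee_pos: [469.6, 121.8, 225.8]
tcp_rot: [[0.998, 0.062, 0.0], [0.062, -0.998, -0.0], [0.0, 0.0, -1.0]]
wrist_force: [-1.4, -1.5, -1.0]
width: 0.008
finger_force: 0.0
```

```bash
python3 d.py; python3 - <<'E'
from h import *
np.set_printoptions(precision=2,suppress=True)
m=cam("wrist");cv2.imwrite("pics/w4.png",m["img"][:,:,::-1])
v,u=np.mgrid[0:384,0:512];P=depth(m,np.c_[u.ravel(),v.ravel()]);P=P[m["z"].ravel()>0]
B=P[(abs(P[:,2]-28)<3)&(P[:,0]>500)&(P[:,0]<610)&(P[:,1]<195)]
for y0 in range(-20,190,20):
    b=B[abs(B[:,1]-y0)<6]
    f=P[(abs(P[:,2]-45)<4)&(abs(P[:,1]-y0)<6)&(P[:,0]>570)]
    if len(b)>5 and len(f)>5: print(y0,"board back",np.percentile(b[:,0],99.5),"fence front",np.percentile(f[:,0],0.5))
for x0 in(530,550,570): 
    b=B[abs(B[:,0]-x0)<5]; print(x0,b[:,1].min(),b[:,1].max()) if len(b) else 0
r=P[(P[:,0]>560)&(P[:,0]<596)&(P[:,1]>212)&(P[:,1]<228)&(P[:,2]>60)&(P[:,2]<90)]
print("bar",len(r),np.polyfit(r[:,0]-580,r[:,2],1) if len(r)>9 else "")
E
```

```text
26.0 [469.6 121.8 225.8] [-1.4 -1.5 -1. ]
0.9 [[509.9 160.4]
 [512.6 -18.3]
 [599.2 -17. ]
 [596.6 161.7]]
board_left_back 0.56 [[581.1 185.   14. ]]
board_right_back 0.67 [[597.2  -9.9  14. ]]
nose 0.75 [[ 720.1 -248.9   14. ]]
-20 board back 601.9404074842263 fence front 601.782057098423
0 board back 600.4656348567755 fence front 600.5199060504768
20 board back 599.4195839804072 fence front 599.2228745701415
40 board back 598.1911360237629 fence front 598.0970573649281
60 board back 597.8060913883111 fence front 597.3835182172002
80 board back 596.6285900355896 fence front 596.6892669493878
100 board back 595.4089309056159 fence front 595.0472242677797
120 board back 594.1010518284343 fence front 593.6684953783479
140 board back 592.9201768956669 fence front 592.6305360831868
160 board back 591.6913588122056 fence front 591.3316696809391
180 board back 590.6273728791174 fence front 590.1679177869504
530 -17.55736788762404 182.75854361393752
550 -16.074215316798657 183.77681385101297
570 -15.334705293662594 184.63923856348129
bar 938 [ 0.01 70.56]
```

View pics/w4.png

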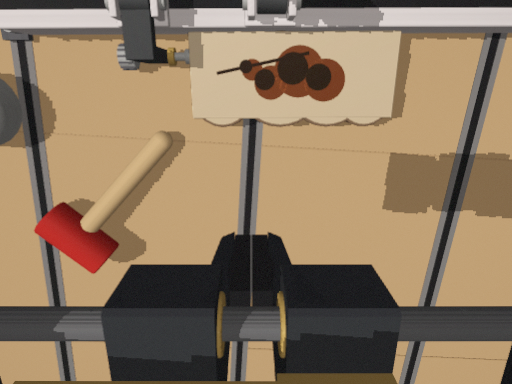

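The board lies flush along the fence, and its left end touches the screw nose at about (189,57). The fine arm is level and the hand is clear.

```bash
python3 -c "
from plant import robot
print(robot.finish_job())"
```

```text
the job is handed in; nothing more can be done
None
```

The job is handed in: the fine stop is fully down, the board sits flat against the fence with its left end against the screw nose, the plain stop was left up, and the hand is clear (about 26 s of the 69 s used).

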